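Shut and bolt the key box

ROBOT

A 7-joint arm with a two-finger parallel gripper is mounted at the origin on the work surface. World frame = base frame: x ahead of the robot, y to its left, z up, the work surface at z = 0. Lengths are in mm, angles in degrees, forces in N, time in s.
With the tool pointing down it reaches from about 425 to 925 mm from the base axis. Payload 6.8 kg.
Tool frame: the origin (TCP) lies midway between the tips of the shut fingers; the grasp point (between the pads) lies 19 mm behind it; z points along the fingers, y is the line along which they close (so a half turn about z gives the same grasp; the last joint's range is limited). The gripper opens to 88 mm and grips with 3 to 60 N. Pads are 20 mm wide; open, the fingers measure 115 mm over their backs; the gripper's body (75 mm by 178 mm) begins 61 mm behind the grasp point.
Start: joints at [-82.855, 27.33, 1.283, 89.118, -0.659, 63.558, -4.761], TCP at [155.719, 656.81, 222.664] pointing down, gripper open.
Joint ranges: [-169.35, 169.35], [-19.33, 120.38], [-80.79, 83.38], [13.8, 139.57], [-78.32, 258.32], [9.67, 109.79], [-169.56, 169.56]. Speed limits (degrees/s): [136.94, 136.94, 180, 180, 180, 180, 180].

INTERFACE

Orientations are given as a 3x3 rotation matrix whose columns are the frame's x, y, z axes.
In Python, from station import manip, cams gives the robot as it stands.
- The arm moves only by the shell command python3 -m inch 'ROWS' [OPENING]. ROWS is a JSON object of lists of equal length, an entry for each row: "offset": the shift along the tool's x, y, z in mm, a list of three; "roll": the turn about the tool's z in degrees. A call has 1 to 5 rows; each row shifts and turns the commanded pose from where the row before left it, along the tool's axes as they then stand; what a row does not reach is not made up. A row lasts 1/12 s, in which the tool goes at most 41.7 mm and 7.16 degrees, less where a joint would pass 70% of its speed; a pose out of reach is approached as far as the arm can. A call with a gripper value outside its range is refused whole. OPENING is the opening, from 0 (shut) to 1 (fully open), set as the call begins (- or left out, the last holds). The fingers move at their own pace and stop on an object; the grip force is fixed at half the most. Time passes only in rows, so rows that do not move let the fingers close. It gives the time, the measured TCP pose, the force, the opening and the grip force at its end, in the units of the state.
- manip.read_state(): the state, without advancing time (a new reading comes with each control period).
- cams.read_camera(name): name is "scene" or "top"; returns the picture (420x560x3 uint8, red, green, blue); there is no depth.
- cams.camera_params(name): a dict with "fx", "fy", "cx", "cy" (pixels), "k1" (the pictures are not rectified: a ray, as slopes to the right and down, at radius r is drawn at 1 + k1 r^2 times it, then the intrinsics apply), "cam_to_world" (4x4, takes a point from camera to world coordinates). Camera axes: x right, y down, z forward; pixel columns grow to the right and rows downward; lengths in mm; the calibration is good to about 2 mm. A picture is of the moment at which its call begins. camera_params takes no time and is no camera call.
- manip.job_done(): hands the job in; it is judged then, once.
The state is a dict: "time": time; "joint_positions": joint angles; "dq": joint speeds; "effort": joint torques, N m; "position": TCP position; "orientation": TCP orientation; "contact_force": force on the tool from outside, world axes, zero at the start; "wrist_torque": the same for the moment, N m; "width": finger opening in mm; "gripper_force": force on a finger pad.
Only numpy, scipy, OpenCV 4.12 (cv2) and the standard library are available. Lean on these libraries where they do the work, as an engineer would, in place of code of your own. Each camera call takes 0.05 s, during which the arm holds its last target. There are 200 camera calls.

TASK

Shut the key box: press its raised metal-framed clear lid down with your fingertips until it is fully shut. Then, with the lid shut, push the upright knob of the bolt along the long leg of its L-shaped slot, round the corner and to the very end of the short leg, so that the bolt is locked under the lid's staple. Only press and push: do not pinch or force the knob or lift the lid higher, leave everything else on the table where it stands, and finish clear of everything.

Things in the scene. Friction and masses are not known exactly. Their poses are not given: they have to be found in the camera images.
- keybox: Key box, fixed to the table; origin on the table top under it, z up. Half from y = -165 to 0 mm: bolt housing, x = -75 to 75 mm, flat aluminium top 66 mm above the table with an L-shaped slot 11 mm wide; only the knob stands above that top. Half from y = 1 to 151 mm: clear compartment, 44 mm high, under the lid.
- slot_corner (a point): Corner of the L-shaped slot, on its centre line, at the housing top (66 mm above the table), at box x = 18, y = -45 mm. The long leg comes to it from box x = 18, y = -135 mm, along box +y.
- slot_end (a point): End of the slot's short leg, where the knob's axis stands when locked: box x = -22, y = -45 mm, 66 mm above the table. The short leg runs 40 mm from the corner to here, towards box -x.
- bolt (a joint): Travel of bolt and knob along the long leg, m: 0 at the open end (box y = -135 mm), grows towards box +y, 0.09 at the corner (box y = -45 mm). The steel bolt under the housing top moves with it and comes out over the shut lid, through the staple. Stays where it is left; needs about 2 N to move.
- knob (a joint): Travel of the knob along the short leg, m: 0 on the long leg's line, grows towards box -x, 0.04 at the end of the short leg. About 1.5 mm of play on the long leg; free only at the corner. Stays where it is left; needs about 2 N to move.
- knob_mid (a point): Centre of the upright steel knob, half-way up: cylinder 18 mm in diameter, from 70 to 100 mm above the table (4 to 34 mm above the housing top); this point is 85 mm above the table. Its 8 mm stem runs in the slot; it cannot tip or lift out.
- lid (a joint): Angle of the lid, rad: 0 shut, grows as it opens. Hinge along the box's x axis at box y = 151 mm, 44 mm above the table; free edge towards the bolt housing. The hinge is stiff: the lid stays where it is left; under 2 N at the free edge moves it.
- lid_press (a point): Point to press on the lid's upper face, 24 mm in from the free edge; when shut it is at box x = -35, y = 30 mm, 48 mm above the table. Lid: clear sheet in a thin metal frame, 150 x 145 mm, 4 mm thick; a steel staple 34 mm wide near the free edge at box x = 18 mm, its top 63 mm above the table when shut.
- dropper: Bystander, to be left alone: small amber dropper bottle, 34 mm wide, 98 mm high. Origin at the centre of its underside.
- marker: Bystander, to be left alone: whiteboard marker lying flat, 130 mm long, 17 mm thick. Origin at the centre of its underside.
- keys: Bystander, to be left alone: flat bunch of keys with a plastic tag, about 110 mm long, 5 mm high. Origin at the centre of its underside.
- bottlecap: Bystander, to be left alone: round bottle cap, 30 mm wide, 12 mm high. Origin at the centre of its underside.
- pump_bottle: Bystander, to be left alone: dark pump bottle, 68 mm wide, 178 mm high. Origin at the centre of its underside.
- grinder: Bystander, to be left alone: glass jar with a dark cap, 64 mm wide, 125 mm high. Origin at the centre of its underside.
- goblet: Bystander, to be left alone: stemmed glass of pins, 68 mm wide, 140 mm high. Origin at the centre of its underside.
- tray: Bystander, to be left alone: open clear plastic tray 170 x 120 mm, 45 mm high. Origin at the centre of its underside.

How it is judged:
By the outcome, as a careful person would: the job done as asked, in the order asked, and still so for the second after the job is handed in, with the robot touching nothing.
It also fails if it takes over 48 s, if anything falls off the work surface, if the arm or the gripper's body presses on something with over 40 N, if the wrist force passes 120 N, or if a joint passes its speed limit or range.

## Working session

There is one attempt and no reset: what is moved stays moved. The work goes in short steps, Python scripts to look and compute and a shell command to move; the robot and the scene stay as the last step left them, time stands still between calls to the robot, and variables do not carry over. Pictures are saved under pics/ and viewed, at most 10 in all, crops included, and the job is handed in when it is done.

```bash
mkdir -p pics; ls; cat > h.py <<'E'
import numpy as np, cv2
from station import manip, cams
def shot(n,f):
    im=cams.read_camera(n); cv2.imwrite(f,im[:,:,::-1]); return im
def ray(n,u,v):
    p=cams.camera_params(n); a=np.array([(u-p['cx'])/p['fx'],(v-p['cy'])/p['fy']]); b=a.copy()
    for _ in range(30): b=a/(1+p['k1']*(b@b))
    T=np.array(p['cam_to_world']); return T[:3,3],T[:3,:3]@np.r_[b,1]
def atz(n,u,v,z):
    o,d=ray(n,u,v); return o+d*(z-o[2])/d[2]
def proj(n,P):
    p=cams.camera_params(n); T=np.array(p['cam_to_world']); q=(np.atleast_2d(P)-T[:3,3])@T[:3,:3]
    s=q[:,:2]/q[:,2:]; s=s*(1+p['k1']*(s**2).sum(1,keepdims=True))
    return np.c_[s[:,0]*p['fx']+p['cx'],s[:,1]*p['fy']+p['cy']]
E
python3 - <<'E'
from h import *
np.set_printoptions(precision=3,suppress=True)
shot('scene','pics/s1.png');shot('top','pics/t1.png')
for n in('scene','top'):print(cams.camera_params(n))
print(manip.read_state())
E
```

```text
pics
{'fx': 383.22090319305613, 'fy': 383.22090319305613, 'cx': 281.2596139292537, 'cy': 212.71187390251296, 'k1': 0.02226393377378222, 'cam_to_world': array([[   0.107,    0.65 ,   -0.752, 1334.135],
       [   0.994,   -0.064,    0.086, -124.858],
       [   0.008,   -0.757,   -0.653,  730.156],
       [   0.   ,    0.   ,    0.   ,    1.   ]])}
{'fx': 541.7268092549734, 'fy': 541.7268092549734, 'cx': 282.7214135029148, 'cy': 204.51908133246303, 'k1': 0.0189527504030955, 'cam_to_world': array([[  -0.048,   -0.975,    0.216,  331.07 ],
       [  -0.999,    0.047,   -0.009,  -24.059],
       [  -0.001,   -0.216,   -0.976, 1238.676],
       [   0.   ,    0.   ,    0.   ,    1.   ]])}
{'time': 0.1, 'joint_positions': array([-82.856,  27.372,   1.28 ,  89.17 ,  -0.66 ,  63.558,  -4.76 ]), 'dq': array([-0.008, -0.09 , -0.1  , -0.234,  0.168, -0.146,  0.182]), 'effort': array([  0.004, -58.41 ,   1.54 , -27.332,  -0.054,   0.013,   0.   ]), 'position': array([155.605, 656.28 , 221.795]), 'orientation': array([[-0.973,  0.231, -0.   ],
       [ 0.231,  0.973, -0.002],
       [-0.   , -0.002, -1.   ]]), 'contact_force': array([ 0.486,  0.603, -0.345]), 'wrist_torque': array([-0.015, -0.016, -0.08 ]), 'gripper_force': 0.0, 'width': 87.50390854413911}
```

View pics/s1.png

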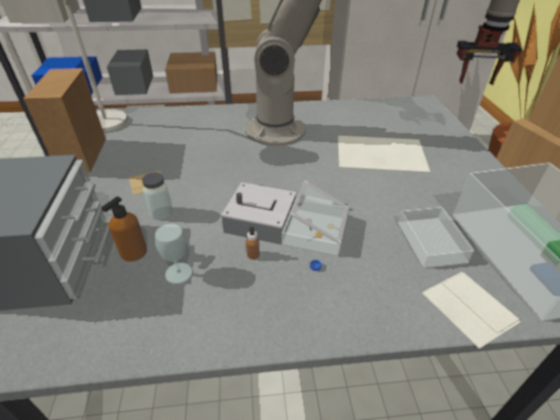

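View pics/t1.png

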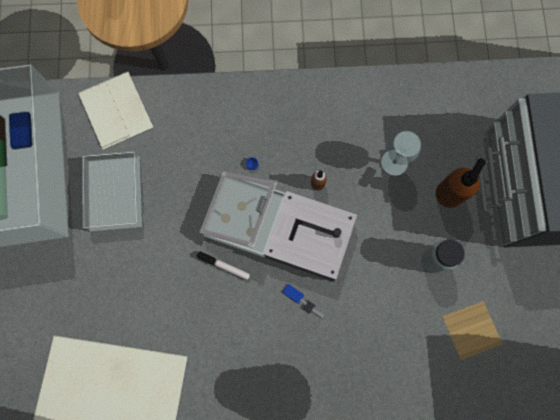

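The top view shows the box: knob at about (337,232), slot corner about (297,221), slot end about (292,239), and the compartment to the left with the lid raised. The dropper is at (318,180), close to the housing's far side. I'll enlarge both views.

```bash
python3 - <<'E'
from h import *
a=cv2.imread('pics/t1.png')[155:305,185:365]; cv2.imwrite('pics/t1c.png',cv2.resize(a,None,fx=4,fy=4,interpolation=2)[:600])
a=cv2.imread('pics/s1.png')[165:285,205:365]; cv2.imwrite('pics/s1c.png',cv2.resize(a,None,fx=5,fy=5,interpolation=2))
E
```

```text
(no output)
```

View pics/t1c.png

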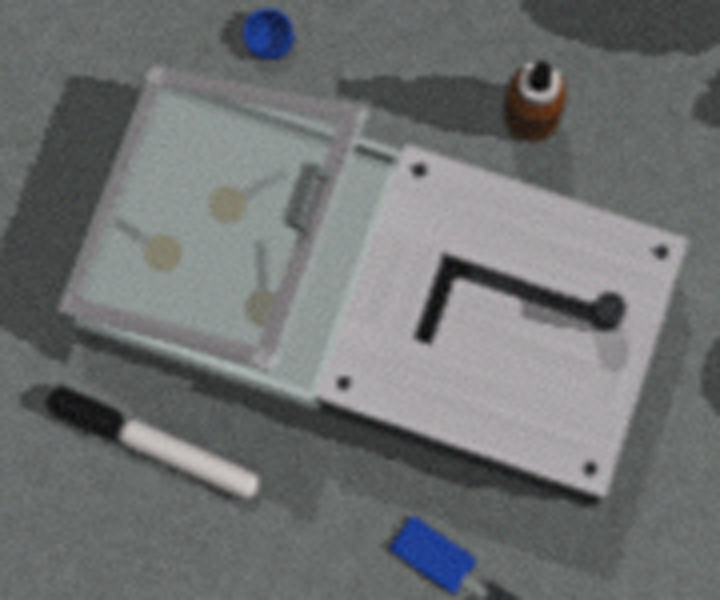

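View pics/s1c.png

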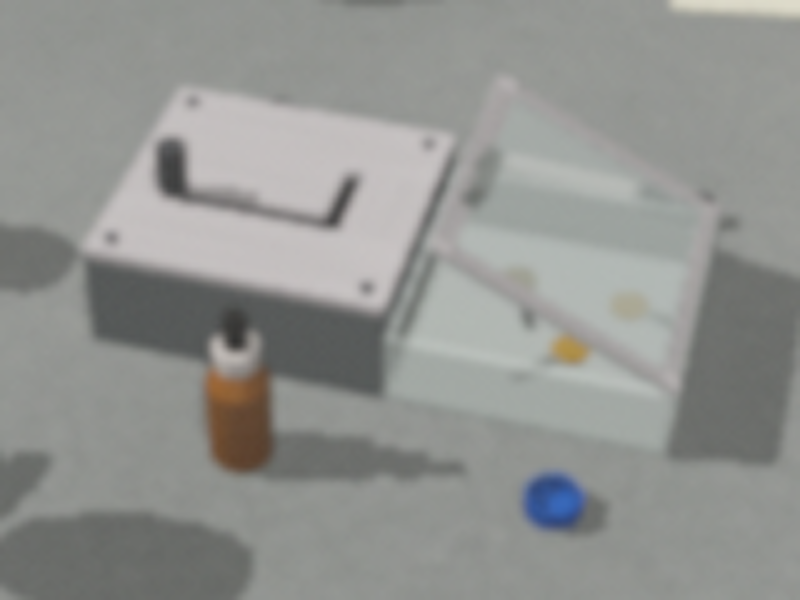

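Both crops agree. The lid is part open with its free edge facing the housing, and the knob is at the open end of the slot (top crop (608,308)). Next I'll fit the box pose and lid angle.

```bash
cat > fit.py <<'E'
from h import *
from scipy.optimize import least_squares
np.set_printoptions(precision=2,suppress=True)
H=np.array([[75,0,66],[75,-165,66],[-75,-165,66],[-75,0,66]],float)
t=lambda L:np.array([[184.5+(x+.5)/4,154.5+(y+.5)/4] for x,y in L])
s=lambda L:np.array([[204.5+(x+.5)/5,164.5+(y+.5)/5] for x,y in L])
tH=t([(405,148),(688,238),(603,494),(318,403)]);sH=s([(380,308),(85,255),(185,88),(455,135)])
tL=t([(365,108),(264,364)]);sL=s([(435,242),(505,80)])
tk=t([(609,307)]);sk=s([(171,142)])
def W(p,P):
    c,q=np.cos(p[2]),np.sin(p[2]);P=np.atleast_2d(P)
    return P@np.array([[c,q,0],[-q,c,0],[0,0,1]])+[p[0],p[1],0]
def lid(th,x,r,up=4): # r from hinge
    return [x,151-r*np.cos(th)+up*np.sin(th)*0,44+r*np.sin(th)+up*np.cos(th)]
def f(p):
    L=[lid(p[3],75,145),lid(p[3],-75,145)];K=[[18,-135+p[4],100]]
    return np.concatenate([(proj(n,W(p,M))-o).ravel() for n,M,o in(('top',H,tH),('scene',H,sH),('top',L,tL),('scene',L,sL),('top',K,tk),('scene',K,sk))])
r=least_squares(f,[600,0,0,.4,0],x_scale=[100,100,.1,.1,10],loss='soft_l1');p=r.x
if __name__=='__main__':
    print(p,np.degrees(p[2:4]));print(f(p).reshape(-1,2))
    for n,P in dict(press=[-35,30,48],knob=[18,-135+p[4],85],corner=[18,-45,66],end=[-22,-45,66],freeedge=lid(p[3],0,145),pressup=lid(p[3],-35,121)).items():print(n,P,W(p,P))
    print('dropper',atz('top',*t([(535,125)])[0],0),'cap',atz('top',*t([(268,35)])[0],12))
    R=manip.read_state()['orientation'];print(R)
E
python3 fit.py
```

```text
[552.39 -14.85  -0.38   0.5    0.15] [-21.98  28.81]
[[-0.19 -1.26]
 [-0.33  0.14]
 [-0.14  0.71]
 [-1.12 -1.74]
 [ 0.67  0.14]
 [-0.6  -1.23]
 [-0.68 -0.19]
 [ 0.11  0.2 ]
 [-0.66 -0.63]
 [ 0.65  1.1 ]
 [-0.76 -0.19]
 [-0.78 -2.2 ]
 [-0.09 -0.06]
 [-0.21  0.4 ]]
press [-35, 30, 48] [[531.15  26.07  48.  ]]
knob [18, np.float64(-134.85463897793502), 85] [[ 518.61 -146.64   85.  ]]
corner [18, -45, 66] [[552.24 -63.31  66.  ]]
end [-22, -45, 66] [[515.14 -48.34  66.  ]]
freeedge [0, np.float64(23.947467743109357), np.float64(117.38088793266556)] [[561.35   7.36 117.38]]
pressup [-35, np.float64(44.97685239252573), np.float64(105.8152067479324)] [[536.76  39.96 105.82]]
dropper [ 645.52 -121.54    0.  ] cap [704.67  33.26  12.  ]
[[-0.97  0.23 -0.  ]
 [ 0.23  0.97 -0.  ]
 [-0.   -0.   -1.  ]]
```

Fit is consistent: residuals are about 1 px, the knob sits at slot start and the lid is about 29° open. Tool z is down, so a roll of +8.6° aligns tool y with box y and tool x with box -x.

```bash
cat > b.py <<'E'
from fit import *
st=manip.read_state();c,q=np.cos(p[2]),np.sin(p[2]);A=np.array([[c,q,0],[-q,c,0],[0,0,1]])
print('box TCP',A@(st['position']-[p[0],p[1],0]),'Fbox',A@st['contact_force'],'t',st['time'],'w',st['width'])
R=A@st['orientation'];print('yaw err deg (tool y vs box y)',np.degrees(np.arctan2(-R[0,1],R[1,1])),'z',R[:,2])
E
python3 -m inch '{"offset":[[0,0,0],[0,0,0],[-25,-18,0]],"roll":[4.3,4.3,0]}' 0; python3 b.py
python3 - <<'E'
from fit import *
for n,u,v in(('pump',455,195),('grinder',442,258),('goblet',395,163)):
    P=atz('top',u,v,0);print(n,P,(P-[p[0],p[1],0])@np.array([[np.cos(p[2]),-np.sin(p[2]),0],[np.sin(p[2]),np.cos(p[2]),0],[0,0,1]]))
E
```

```text
time: 0.35
position: [166.9, 634.1, 221.7]
orientation: [[-0.929, 0.371, -0.003], [0.371, 0.929, 0.002], [0.003, 0.0, -1.0]]
contact_force: [-0.4, 0.0, -0.5]
width: 71.2
gripper_force: 0.0
box TCP [-600.34  457.56  221.66] Fbox [-0.36 -0.13 -0.53] t 0.35 w 71.20154119499715
yaw err deg (tool y vs box y) 0.22232552199368305 z [-0.  0. -1.]
pump [ 608.05 -440.04    0.  ] [ 210.73 -373.47    0.  ]
grinder [ 462.01 -393.23    0.  ] [  57.79 -384.71    0.  ]
goblet [ 692.81 -307.01    0.  ] [ 239.55 -218.38    0.  ]
```

```bash
python3 -m inch '{"offset":[[-28,-20,0],[-28,-20,0],[-28,-20,0],[-28,-20,0],[-28,-20,0]],"roll":[0,0,0,0,0]}' 0; python3 -m inch '{"offset":[[-28,-20,0],[-28,-20,0],[-28,-20,0],[-28,-20,0],[-28,-20,0]],"roll":[0,0,0,0,0]}' 0; python3 -m inch '{"offset":[[-28,-20,0],[-28,-20,0],[-28,-20,0],[-28,-20,0],[-28,-20,0]],"roll":[0,0,0,0,0]}' 0; python3 b.py
```

```text
time: 0.77
position: [265.2, 483.9, 222.3]
orientation: [[-0.928, 0.373, -0.0], [0.373, 0.928, -0.001], [-0.0, -0.001, -1.0]]
contact_force: [0.9, 0.9, 0.1]
width: 38.0
gripper_force: 0.0
time: 1.18
position: [357.6, 338.9, 222.5]
orientation: [[-0.928, 0.374, -0.0], [0.374, 0.928, -0.0], [0.0, -0.0, -1.0]]
contact_force: [0.2, 0.3, -0.4]
width: 4.9
gripper_force: 0.0
time: 1.6
position: [450.1, 193.9, 222.6]
orientation: [[-0.928, 0.374, -0.0], [0.374, 0.928, 0.0], [0.0, -0.0, -1.0]]
contact_force: [-0.7, 0.3, 0.0]
width: 0.5
gripper_force: 0.0
box TCP [-172.99  155.29  222.57] Fbox [-0.82  0.04  0.01] t 1.6 w 0.5245129537491184
yaw err deg (tool y vs box y) 0.04074495680818489 z [-0. -0. -1.]
```

```bash
python3 -m inch '{"offset":[[-27,-22,0],[-27,-22,0],[-27,-22,0],[-27,-21,0],[-26,-20,0]],"roll":[0,0,0,0,0]}'; python3 -m inch '{"offset":[[0,0,25],[0,0,25],[0,0,25],[0,0,10],[0,0,0]],"roll":[0,0,0,0,0]}';python3 b.py
```

```text
time: 2.02
position: [534.3, 44.3, 222.5]
orientation: [[-0.927, 0.374, -0.0], [0.374, 0.927, -0.0], [0.0, -0.0, -1.0]]
contact_force: [0.5, 0.5, -0.4]
width: 0.4
gripper_force: 0.0
time: 2.43
position: [532.0, 46.0, 135.3]
orientation: [[-0.928, 0.374, -0.005], [0.374, 0.928, -0.001], [0.004, -0.003, -1.0]]
contact_force: [-0.6, 0.1, -0.2]
width: 0.7
gripper_force: 0.0
box TCP [-41.68  48.81 135.32] Fbox [-0.61 -0.15 -0.25] t 2.4333 w 0.6608663505719532
yaw err deg (tool y vs box y) 0.043543175602251086 z [-0. -0. -1.]
```

```bash
python3 -m inch '{"offset":[[-2,-1,10],[-2,-1,10],[0,-1,8],[0,-1,8],[0,-1,8]],"roll":[0,0,0,0,0]}'; python3 -m inch '{"offset":[[0,-2,8],[0,-2,8],[0,-2,8],[0,-2,6],[0,-2,4]],"roll":[0,0,0,0,0]}';python3 b.py
```

```text
time: 2.85
position: [536.1, 40.0, 93.3]
orientation: [[-0.928, 0.374, 0.001], [0.374, 0.928, 0.0], [-0.001, 0.0, -1.0]]
contact_force: [0.8, 0.3, 1.0]
width: 0.4
gripper_force: 0.4
time: 3.27
position: [531.7, 30.8, 58.7]
orientation: [[-0.928, 0.374, -0.001], [0.374, 0.928, 0.0], [0.001, -0.0, -1.0]]
contact_force: [-0.3, -0.0, 0.3]
width: 0.4
gripper_force: 0.3
box TCP [-36.21  34.57  58.73] Fbox [-0.29 -0.17  0.28] t 3.2667 w 0.40119390640744246
yaw err deg (tool y vs box y) 0.03979151349677163 z [-0. -0. -1.]
```

```bash
python3 -m inch '{"offset":[[0,-1,3],[0,-1,3],[0,0,2],[0,0,1],[0,0,0]],"roll":[0,0,0,0,0]}'; python3 -m inch '{"offset":[[0,0,1],[0,0,1],[0,0,0],[0,0,0]],"roll":[0,0,0,0]}'; python3 b.py
```

```text
time: 3.68
position: [531.3, 29.0, 50.5]
orientation: [[-0.928, 0.374, -0.0], [0.374, 0.928, -0.0], [0.0, -0.0, -1.0]]
contact_force: [-0.0, -0.1, 0.9]
width: 0.7
gripper_force: 0.0
time: 4.02
position: [531.4, 29.1, 48.7]
orientation: [[-0.928, 0.374, 0.0], [0.374, 0.928, 0.0], [-0.0, 0.0, -1.0]]
contact_force: [0.8, 0.4, -0.5]
width: 0.5
gripper_force: 0.0
box TCP [-35.9   32.9   48.69] Fbox [ 0.56  0.69 -0.55] t 4.0167 w 0.457268831268905
yaw err deg (tool y vs box y) 0.04203908774061868 z [ 0.  0. -1.]
```

```bash
python3 -m inch '{"offset":[[0,0,1],[0,0,1],[0,0,1],[0,0,0]],"roll":[0,0,0,0]}'; python3 -m inch '{"offset":[[0,0,1],[0,0,0],[0,0,0]],"roll":[0,0,0]}'; python3 b.py
```

```text
time: 4.35
position: [531.7, 29.0, 47.8]
orientation: [[-0.927, 0.374, 0.0], [0.374, 0.927, 0.001], [0.0, 0.001, -1.0]]
contact_force: [-8.3, -0.7, 26.1]
width: 0.3
gripper_force: 12.9
time: 4.6
position: [531.7, 29.0, 47.6]
orientation: [[-0.927, 0.374, 0.0], [0.374, 0.927, 0.002], [0.0, 0.002, -1.0]]
contact_force: [-10.8, -0.6, 34.3]
width: 0.6
gripper_force: 17.5
box TCP [-35.62  32.93  47.56] Fbox [-9.77 -4.55 34.34] t 4.6 w 0.5813597570822508
yaw err deg (tool y vs box y) -0.001056202994606893 z [-0.  0. -1.]
```

Hard stop at z ≈ 48, so the lid is shut. Now I'll lift off and move behind the knob.

```bash
python3 -m inch '{"offset":[[0,0,-10],[0,0,-30],[0,0,-40],[0,0,-10]],"roll":[0,0,0,0]}'; python3 -m inch '{"offset":[[-9,-35,0],[-9,-35,0],[-9,-35,0],[-9,-35,0],[-9,-35,0]],"roll":[0,0,0,0,0]}';python3 -m inch '{"offset":[[-9,-29,0],[0,0,0],[0,0,0]],"roll":[0,0,0]}'; python3 b.py; python3 - <<'E'
from h import *
a=shot('scene','pics/s2.png')
a=cv2.imread('pics/s2.png')[145:285,195:365]; cv2.imwrite('pics/s2c.png',cv2.resize(a,None,fx=4,fy=4,interpolation=2))
E
```

```text
time: 4.93
position: [534.0, 28.9, 139.3]
orientation: [[-0.927, 0.374, 0.006], [0.374, 0.927, 0.001], [-0.005, 0.004, -1.0]]
contact_force: [1.5, 0.7, 0.9]
width: 0.7
gripper_force: 0.0
time: 5.35
position: [507.3, -151.5, 134.6]
orientation: [[-0.928, 0.373, 0.0], [0.373, 0.928, 0.0], [-0.0, 0.0, -1.0]]
contact_force: [0.1, -0.8, -0.1]
width: 0.5
gripper_force: 0.0
time: 5.6
position: [504.6, -182.4, 134.5]
orientation: [[-0.926, 0.378, 0.0], [0.378, 0.926, -0.0], [-0.0, -0.0, -1.0]]
contact_force: [-0.7, 0.9, -0.4]
width: 0.5
gripper_force: 0.0
box TCP [  18.41 -173.21  134.53] Fbox [-0.95  0.55 -0.41] t 5.6 w 0.5016072909955883
yaw err deg (tool y vs box y) -0.20335305604877235 z [ 0. -0. -1.]
```

View pics/s2c.png

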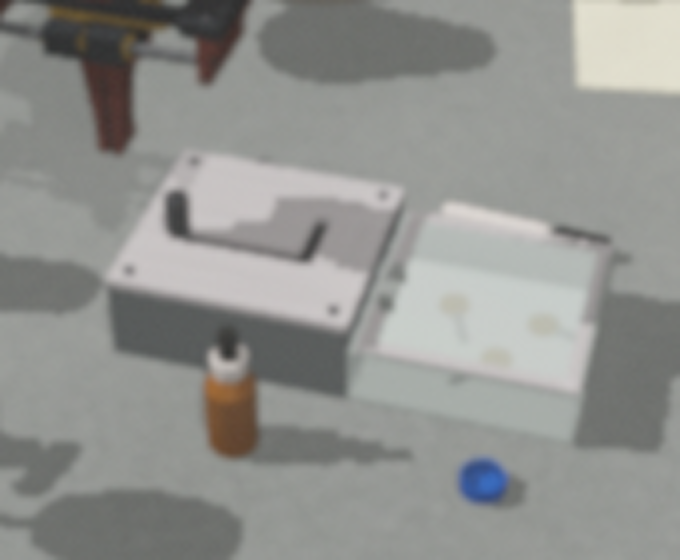

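The lid is flat and shut, and the bystanders are untouched. The fingertip shows at crop (115,150). I'll check that against the TCP's projection before descending.

```bash
python3 - <<'E'
from h import *
s=manip.read_state();print((proj('scene',s['position'])-[195,145])*4, s['width'])
print((proj('scene',s['position']+[0,-44,0])-[195,145])*4,(proj('scene',s['position']+[0,44,0])-[195,145])*4)
E
```

```text
[[118.81943575 142.69206985]] 0.07128000747076349
[[ 51.05478934 146.46064756]] [[186.0193089  138.94283539]]
```

```bash
python3 -m inch '{"offset":[[0,0,20],[0,0,20],[0,0,15],[0,0,2],[0,0,0]],"roll":[0,0,0,0,0]}'; python3 -m inch '{"offset":[[0,4,0],[0,4,0],[0,4,0],[0,4,0],[0,4,0]],"roll":[0,0,0,0,0]}'; python3 b.py
```

```text
time: 6.07
position: [504.9, -178.6, 76.8]
orientation: [[-0.928, 0.371, -0.002], [0.371, 0.928, 0.001], [0.002, 0.0, -1.0]]
contact_force: [-0.0, -1.2, -0.1]
width: 0.2
gripper_force: 0.0
time: 6.48
position: [513.3, -161.7, 78.3]
orientation: [[-0.928, 0.373, 0.001], [0.373, 0.928, -0.0], [-0.001, 0.0, -1.0]]
contact_force: [-0.8, -2.2, 2.0]
width: 0.6
gripper_force: 1.1
box TCP [  18.69 -150.77   78.26] Fbox [ 0.1  -2.38  1.97] t 6.4833 w 0.6212265982979279
yaw err deg (tool y vs box y) 0.05369703185194805 z [ 0.  0. -1.]
```

```bash
python3 -m inch '{"offset":[[0,8,0],[0,8,0],[0,8,0],[0,8,0],[0,8,0]],"roll":[0,0,0,0,0]}'; python3 b.py; python3 -m inch '{"offset":[[0,8,0],[0,8,0],[0,8,0],[0,6,0],[0,0,0]],"roll":[0,0,0,0,0]}'; python3 b.py
```

```text
time: 6.9
position: [528.1, -123.9, 77.7]
orientation: [[-0.928, 0.373, 0.0], [0.373, 0.928, -0.0], [-0.0, 0.0, -1.0]]
contact_force: [-0.6, -1.8, 1.5]
width: 0.6
gripper_force: 1.2
box TCP [  18.34 -110.25   77.71] Fbox [ 0.15 -1.88  1.55] t 6.9 w 0.5655805550863136
yaw err deg (tool y vs box y) 0.04968965639968596 z [ 0.  0. -1.]
time: 7.32
position: [539.5, -94.9, 77.5]
orientation: [[-0.928, 0.372, -0.0], [0.372, 0.928, 0.001], [0.0, 0.001, -1.0]]
contact_force: [-0.1, 0.3, 0.0]
width: 0.8
gripper_force: 0.0
box TCP [ 17.96 -79.07  77.47] Fbox [-0.25  0.28  0.02] t 7.3167 w 0.7829059970739847
yaw err deg (tool y vs box y) 0.16309237185118938 z [-0.  0. -1.]
```

Pushing smoothly. Now I'll creep to the corner stop.

```bash
python3 -m inch '{"offset":[[0,4,0],[0,3,0],[0,2,0],[0,2,0],[0,0,0]],"roll":[0,0,0,0,0]}'; python3 b.py; python3 -m inch '{"offset":[[0,1.5,0],[0,1.5,0],[0,1,0],[0,0,0]],"roll":[0,0,0,0]}'; python3 b.py
```

```text
time: 7.73
position: [542.7, -86.3, 77.5]
orientation: [[-0.928, 0.373, -0.001], [0.373, 0.928, 0.0], [0.001, 0.0, -1.0]]
contact_force: [0.0, -1.6, 0.3]
width: 0.5
gripper_force: 0.6
box TCP [ 17.78 -69.92  77.47] Fbox [ 0.62 -1.48  0.26] t 7.7333 w 0.4865827463263023
yaw err deg (tool y vs box y) 0.05065759669453442 z [-0.  0. -1.]
time: 8.07
position: [544.3, -82.7, 77.5]
orientation: [[-0.928, 0.373, -0.001], [0.373, 0.928, 0.0], [0.001, 0.0, -1.0]]
contact_force: [-1.3, -1.4, -0.3]
width: 0.6
gripper_force: 0.7
box TCP [ 17.86 -65.98  77.5 ] Fbox [-0.64 -1.77 -0.26] t 8.0667 w 0.5782717147777232
yaw err deg (tool y vs box y) 0.05095709566704097 z [-0.  0. -1.]
```

```bash
python3 -m inch '{"offset":[[0,1,0],[0,1,0],[0,1,0],[0,0,0]],"roll":[0,0,0,0]}'; python3 b.py; python3 -m inch '{"offset":[[0,1,0],[0,1,0],[0,0,0]],"roll":[0,0,0]}'; python3 b.py
```

```text
time: 8.4
position: [545.2, -80.4, 77.5]
orientation: [[-0.928, 0.374, -0.001], [0.374, 0.928, -0.0], [0.001, -0.001, -1.0]]
contact_force: [-2.7, -1.6, -0.4]
width: 0.5
gripper_force: 1.3
box TCP [ 17.89 -63.5   77.5 ] Fbox [-1.95 -2.46 -0.4 ] t 8.4 w 0.5176961756477908
yaw err deg (tool y vs box y) 0.0338757872573332 z [-0. -0. -1.]
time: 8.65
position: [545.3, -80.1, 77.5]
orientation: [[-0.927, 0.375, -0.002], [0.375, 0.927, -0.002], [0.001, -0.002, -1.0]]
contact_force: [-3.8, -5.5, 1.1]
width: 0.5
gripper_force: 3.5
box TCP [ 17.83 -63.21  77.5 ] Fbox [-1.44 -6.47  1.08] t 8.65 w 0.5274992290602925
yaw err deg (tool y vs box y) -0.04400417701449569 z [-0. -0. -1.]
```

Stop reached at the corner (6 N, knob centre about y = -45). Now back off, go round to the +x side, and push toward -x.

```bash
python3 -m inch '{"offset":[[0,-15,0],[-15,0,0],[-20,0,0],[0,0,0]],"roll":[0,0,0,0]}'; python3 -m inch '{"offset":[[0,15,0],[0,14,0],[0,0,0],[0,0,0]],"roll":[0,0,0,0]}'; python3 b.py
```

```text
time: 8.98
position: [577.5, -106.0, 78.6]
orientation: [[-0.928, 0.374, 0.006], [0.374, 0.928, -0.001], [-0.006, 0.001, -1.0]]
contact_force: [0.6, -0.6, 1.0]
width: 0.5
gripper_force: 0.0
time: 9.32
position: [584.1, -75.7, 77.5]
orientation: [[-0.929, 0.37, -0.0], [0.37, 0.929, 0.001], [0.001, 0.001, -1.0]]
contact_force: [-0.7, 0.3, -0.6]
width: 0.0
gripper_force: 0.0
box TCP [ 52.2  -44.52  77.46] Fbox [-0.77 -0.   -0.64] t 9.3167 w 0.030985745196356853
yaw err deg (tool y vs box y) 0.2667793168598869 z [-0.  0. -1.]
```

```bash
python3 -m inch '{"offset":[[6,0,0],[5,0,0],[4,0,0],[4,0,0],[4,0,0]],"roll":[0,0,0,0,0]}'; python3 b.py; python3 -m inch '{"offset":[[5,0,0],[5,0,0],[5,0,0],[5,0,0],[4,0,0]],"roll":[0,0,0,0,0]}'; python3 b.py
```

```text
time: 9.73
position: [562.4, -70.3, 77.8]
orientation: [[-0.927, 0.374, 0.001], [0.374, 0.927, -0.0], [-0.001, -0.0, -1.0]]
contact_force: [1.6, -1.4, -0.8]
width: 0.6
gripper_force: 0.8
box TCP [ 30.05 -47.67  77.81] Fbox [ 1.98 -0.68 -0.79] t 9.7333 w 0.5815548374995846
yaw err deg (tool y vs box y) -0.006136787064743206 z [ 0. -0. -1.]
time: 10.15
position: [539.8, -60.9, 77.7]
orientation: [[-0.928, 0.374, -0.0], [0.374, 0.928, -0.0], [0.0, -0.0, -1.0]]
contact_force: [1.6, -1.2, 0.4]
width: 0.5
gripper_force: 0.8
box TCP [  5.6  -47.39  77.71] Fbox [ 1.98 -0.54  0.42] t 10.15 w 0.515435298474833
yaw err deg (tool y vs box y) 0.03036331947398214 z [-0. -0. -1.]
```

```bash
python3 -m inch '{"offset":[[3,0,0],[2,0,0],[2,0,0],[1,0,0],[0,0,0]],"roll":[0,0,0,0,0]}'; python3 b.py; python3 -m inch '{"offset":[[1,0,0],[1,0,0],[1,0,0],[0,0,0]],"roll":[0,0,0,0]}'; python3 b.py
```

```text
time: 10.57
position: [533.1, -57.9, 77.7]
orientation: [[-0.928, 0.374, 0.0], [0.374, 0.928, -0.0], [-0.0, 0.0, -1.0]]
contact_force: [1.7, -0.9, -0.2]
width: 0.5
gripper_force: 0.8
box TCP [ -1.75 -47.14  77.73] Fbox [ 1.89 -0.17 -0.16] t 10.5667 w 0.48176507942451263
yaw err deg (tool y vs box y) 0.0393135964791547 z [ 0.  0. -1.]
time: 10.9
position: [532.6, -57.7, 78.0]
orientation: [[-0.927, 0.374, 0.005], [0.374, 0.927, -0.002], [-0.005, 0.0, -1.0]]
contact_force: [7.1, -5.1, -6.2]
width: 0.5
gripper_force: 4.3
box TCP [ -2.3  -47.17  78.01] Fbox [ 8.5  -2.09 -6.15] t 10.9 w 0.5071911528409123
yaw err deg (tool y vs box y) 0.009741937557080553 z [ 0.01  0.   -1.  ]
```

Hard stop at the end (8.5 N, knob x ≈ -22). Back off, lift and look.

```bash
python3 -m inch '{"offset":[[1,0,0],[0,0,0],[-15,0,0],[-15,0,0],[0,0,0]],"roll":[0,0,0,0,0]}'; python3 -m inch '{"offset":[[0,0,-25],[0,0,-35],[0,0,-35],[0,0,-35],[0,0,-10]],"roll":[0,0,0,0,0]}'; python3 -m inch '{"offset":[[30,-20,0],[30,-20,0],[30,-20,0],[20,-10,0],[0,0,0]],"roll":[0,0,0,0,0]}'; python3 b.py; python3 - <<'E'
from h import *
shot('scene','pics/s3.png');shot('top','pics/t3.png')
a=cv2.imread('pics/s3.png')[145:285,205:345];b=cv2.imread('pics/t3.png')[165:305,200:340]
cv2.imwrite('pics/c3.png',cv2.resize(np.hstack([a,b]),(800,400),interpolation=2))
E
```

```text
time: 11.32
position: [559.0, -67.9, 77.7]
orientation: [[-0.928, 0.374, 0.001], [0.374, 0.928, -0.0], [-0.001, 0.0, -1.0]]
contact_force: [-0.3, 0.6, -0.3]
width: 0.6
gripper_force: 0.0
time: 11.73
position: [558.5, -67.5, 222.3]
orientation: [[-0.928, 0.374, 0.006], [0.374, 0.928, 0.001], [-0.005, 0.003, -1.0]]
contact_force: [0.6, 0.0, -0.3]
width: 0.4
gripper_force: 0.0
time: 12.15
position: [423.0, -91.7, 216.3]
orientation: [[-0.927, 0.375, -0.005], [0.375, 0.927, 0.003], [0.005, 0.001, -1.0]]
contact_force: [-0.1, -0.1, 0.4]
width: 0.7
gripper_force: 0.0
box TCP [ -91.26 -119.67  216.35] Fbox [-0.05 -0.08  0.38] t 12.15 w 0.732728384546702
yaw err deg (tool y vs box y) -0.07119827506751837 z [-0.01  0.   -1.  ]
```

View pics/c3.png

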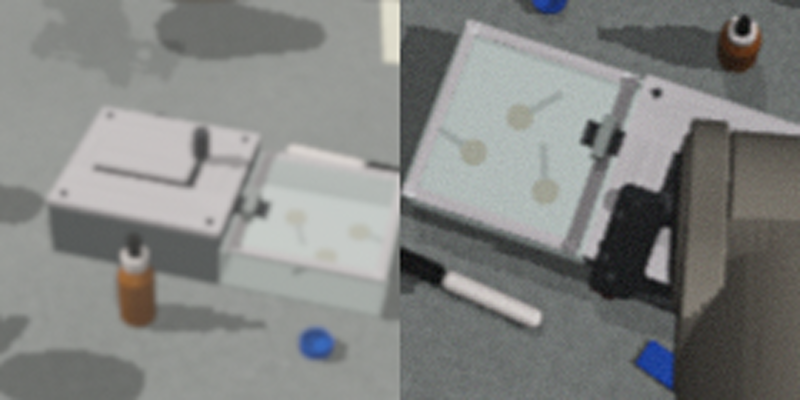

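The knob stands at the end of the short leg (scene crop (200,130)). The bolt passes through the staple over the shut lid, and the bystanders are unmoved. I'll settle the arm and check the knob numerically.

```bash
python3 -m inch '{"offset":[[0,0,0],[0,0,0],[0,0,0]],"roll":[0,0,0]}' | head -2; python3 - <<'E'
from fit import *
sc=400/140
print('knob top expected in crop',(proj('scene',W(p,[[-22,-45,100],[-22,-45,85],[-18,-45,85]]))-[205,145])*sc, manip.read_state()['contact_force'])
print(manip.job_done())
E
```

```text
time: 12.5
position: [429.7, -91.2, 217.5]
knob top expected in crop [[200.38 129.85]
 [200.42 142.36]
 [199.22 144.85]] [ 0.21 -0.72 -0.41]
the job is handed in; nothing more can be done
None
```

The lid is fully shut and the knob is at the end of the short leg, locking the bolt under the staple. Everything else looks unmoved, the arm is clear, and I handed the job in at about 12.5 s of the 48 s allowed.

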